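Aim the code reader at the orange pack's label

TASK

Draw the hand-held code reader straight up out of its cradle, turn it nose-down and aim its window from about ten centimetres at the middle of the square code label on the orange striped pack, the nose slanting down at about 45 degrees. Finish while still holding the reader there, still, raised in the air and touching nothing but the gripper, with the packs, the canister and the other goods left where they are and never knocked by the reader.

Things in the scene. Friction and masses are not known exactly. Their poses are not given: they have to be found in the camera images.
- reader: Loose pistol-shaped code reader, 0.22 kg. Origin: centre of the handle's underside; x = nose direction, z up the handle. Black handle 34 (x) x 28 (y) mm, z 0 to 85 mm; orange trigger in front to x 23. Grey head x -47 to 68, 44 wide in y, z 85 to 127 mm (grip it across y from above); mass centre x 6, z 90. Starts upright in the cradle, foot on the socket floor, nose roughly to the robot.
- reader_window (a point): Centre of the dark green window on the front face of the reader's nose (reader frame x 69, y 0, z 106 mm); its axes are the reader's, so the line of sight runs from here along +x.
- reader_foot (a point): Centre of the underside of the reader's handle (the reader's origin).
- cradle: Fixed cradle: black foot 130 x 100 x 10 mm, in its middle a grey upright socket, inside 40 x 34 mm (3 mm play round the handle), walls 6 mm, floor 10 mm and rim 60 mm above the table, so the handle stands 50 mm deep. Origin at the centre of its underside on the table; z up, x as the reader's at the start.
- orange_pack: The pack to aim at: flat gift pack in orange and brown stripes, 70 (x) x 189 (y) x 47 (z) mm, loose, lying flat on the table. Origin at the centre of its underside, y along its length, z up. Three such packs lie side by side in any order, their labelled ends towards the robot.
- orange_label (a point): Centre of the square code label (white, 42 x 44 mm, black squares) on the top of the orange striped pack, near the end towards the robot, 55 mm from the pack's middle, 48 mm above the table; axes are the pack's.
- blue_pack: Bystander: white flat pack with blue dots and a red ribbon, 68 x 185 x 48 mm, loose, with a similar label. Origin at the centre of its underside, y along its length.
- dark_pack: Bystander: brown flat pack with gold dots, 92 x 178 x 48 mm, loose, with a similar label. Origin at the centre of its underside, y along its length.
- canister: Bystander: green canister with wooden lid, diameter 64, height 75 mm, loose, beyond the cradle at the left. Origin at the centre of its underside.
- pack_32: Bystander: orange gift pack with a yellow bow, 152 x 160 x 81 mm, loose, farther back at the left. Origin near the centre of its underside.
There are look-alikes about, which are no part of the job. Leave any pink look-alike of the reader alone.

How it is judged:
On the way:
1. the reader is drawn upright out of the cradle: its foot clear above the socket's rim, free of the cradle and held by the fingers (z of reader_foot in the frame of cradle above 0.063 m and angle between reader's own z axis and vertical below 0.35 rad and contact force between reader and cradle below 0.1 N and contact force between the fingers and reader above 1 N), for 0.1 s.
At the end, for the whole second after the job is handed in: Reader held still by the fingers, foot over 30 mm and window over 70 mm above the table, clear of cradle and packs; line of sight within 20 mm (across and in height) of the orange label's middle from 60 to 150 mm away, 25 to 64 degrees below level; goods within 20 mm of their starts (x of orange_label in the frame of reader_window between 0.06 and 0.15 m and y of orange_label in the frame of reader_window between -0.02 and 0.02 m and z of orange_label in the frame of reader_window between -0.02 and 0.02 m and angle between reader's own x axis and vertical between 2 and 2.7 rad and height (world z) of reader_foot above 0.03 m and height (world z) of reader_window above 0.07 m and contact force between the fingers and reader above 1 N and contact force between reader and cradle below 0.1 N and contact force between reader and orange_pack below 0.1 N and contact force between reader and blue_pack below 0.1 N and contact force between reader and dark_pack below 0.1 N and linear speed of reader below 0.03 m/s and distance of each of orange_pack, blue_pack, dark_pack, canister, pack_32 from where it was at the start of the episode below 0.02 m and contact force between reader and canister below 0.1 N and contact force between reader and pack_32 below 0.1 N); the arm keeps its last pose, push and grip.
It fails at once if a pack or the canister is moved by more than 20 mm (distance of any of orange_pack, blue_pack, dark_pack, canister, pack_32 from where it was at the start of the episode above 0.02 m).
It fails at once if the reader knocks against a pack or the canister (more than 3 N) (contact force between reader and orange_pack above 3 N or contact force between reader and blue_pack above 3 N or contact force between reader and dark_pack above 3 N or contact force between reader and canister above 3 N or contact force between reader and pack_32 above 3 N).
It also fails if it takes over 35 s, if anything falls off the work surface, if the arm or the gripper's body presses on something with over 40 N, if the wrist force passes 120 N, or if a joint passes its speed limit or range.

ROBOT

A 7-joint arm with a two-finger parallel gripper is mounted at the origin on a cart in front of the work surface, level with it; the furniture and walls round the work are solid. World frame = base frame: x ahead of the robot, y to its left, z up, the work surface at z = 0. Lengths are in m, angles in rad, forces in N, time in s.
With the tool pointing down it reaches from about 0.4 to 0.85 m from the base axis. Payload 4.5 kg.
Tool frame: the origin (TCP) lies where the fingers leave the gripper's body, on its centre line; the fingertips stand 64 mm ahead of it and the grasp point (between the pads) lies 45 mm ahead of it; z points along the fingers, x is the direction in which the jaws open and shut, and the axes are right-handed (so a half turn about z gives the same grasp; the last joint's range is limited). The gripper opens to 88 mm and grips with 3 to 60 N. Pads are 18 mm wide; open, the fingers measure 123 mm over their backs; the gripper's body (75 mm by 187 mm) begins 45 mm behind the grasp point.
Start: joints at [-1.305, 0.689, -0.195, 1.565, 0.157, 0.902, -0.215], TCP at [0.144, 0.608, 0.303] pointing down, gripper open.
Joint ranges: [-3.01, 3.01], [-0.46, 2.08], [-1.47, 1.51], [0.13, 2.56], [-1, 4.14], [0.04, 2.09], [-2.66, 2.66]. Speed limits (rad/s): [2.57, 2.57, 3.14, 3.14, 3.14, 3.14, 3.14].

INTERFACE

Orientations are given as a unit quaternion [x, y, z, w].
In Python, from bench import env, capture, get_calibration, job_done, finder gives the robot as it stands.
- The arm moves only by the tool apply_moves, never from a script. Its argument "commands" is a list of rows, each an object with "jaw": the opening, from 0 (shut) to 1 (fully open); "slide": the shift along the tool's x, y, z in mm, a list of three; "turn": the turn about the tool's z in rad. A call has 1 to 10 rows; each row is the pose to reach, as a shift and turn from the pose commanded when the call began, along the tool's axes at that moment; what a row does not reach only later rows make up. A row lasts 1/8 s, in which the tool goes at most 62.5 mm and 10.7 degrees, less where a joint would pass 70% of its speed; a pose out of reach is approached as far as the arm can. A call with a gripper value outside its range is refused whole. The fingers move at their own pace and stop on an object; the grip force is fixed at half the most. Time passes only in rows, so rows that repeat a pose let the fingers close. It gives the time, the measured TCP pose, the force and the opening at its end, in the units of the state.
- env.get_state(): the state, without advancing time (a new reading comes with each control period).
- capture(name): name is "scene" or "top" or "wrist"; returns the picture (420x560x3 uint8, red, green, blue); there is no depth.
- get_calibration(name): a dict with "intrinsics" (3x3 intrinsics, pixels), "origin" and "attitude" of the camera in the world. Camera axes: x right, y up, looking along -z (the intrinsics and any distortion apply to the point x, -y, -z); pixel columns grow to the right and rows downward; lengths in m; the calibration is good to about 2 mm. The wrist camera is an equidistant fisheye: a pixel r from the principal point sees the ray r / f radians off the axis. A picture is of the moment at which its call begins: read the wrist's pose just before it. get_calibration takes no time and is no camera call; for the wrist camera it gives the pose at the moment of the call.
- job_done(): hands the job in, once; it reports no verdict.
Trained networks look in the newest picture that a camera, given by its name, has taken for a name from the list of things; names that differ only in an ending like _2 or _b are one class to them, and where a whole thing is asked for, a point or a joint stands for the part that bears it (a point fixed in the world has none). Each returns a list of dicts, best first, with "conf" (0 to 1); they miss things now and then, are a little off and sometimes report something else, mostly with a low value. They report only what shows in the picture. A call takes as long as a camera call. They do not tell look-alikes from the thing itself.
- finder.spot_in(target, camera): "at" ([x, y, z] in m, in world coordinates, good to about 4 mm: the middle of the surface that is visible of it).
- finder.masks_of(target, camera): "mask" (420x560 bool, what is visible of it).
- finder.spot_point(target, camera): "at" ([x, y, z] in m, in world coordinates, good to about 4 mm: a listed point, or the origin of a listed thing).
The state is a dict: "time_s": time; "joints": joint angles; "joint_velocities": joint speeds; "joint_torque": joint torques, N m; "eef_pos": TCP position; "tcp_rot": TCP orientation; "ft_force": force on the tool from outside, world axes, zero at the start; "ft_torque": the same for the moment, N m; "width": opening from 0.0 (shut) to 1.0 (fully open).
Only numpy, scipy, OpenCV 4.12 (cv2) and the standard library are available. Lean on these libraries where they do the work, as an engineer would, in place of code of your own. Each camera call takes 0.05 s, during which the arm holds its last target.

## Working session

There is one attempt and no reset: what is moved stays moved. The work goes in short steps, Python scripts to look and compute and a tool call to move; the robot and the scene stay as the last step left them, time stands still between calls to the robot, and variables do not carry over. Pictures are saved under pics/ and viewed, and the job is handed in when it is done.

Besides the shell and the picture viewer there is one more tool, called as name(argument=value, ...), one argument or row to a line, values as JSON. apply_moves: Moves the arm, as the interface text tells. Its arguments: {"type":"object","properties":{"commands":{"type":"array"}},"required":["commands"]}

```bash
mkdir -p pics; ls
cat > h.py <<'E'
import numpy as np, cv2
from bench import env, capture, get_calibration, job_done, finder
from scipy.spatial.transform import Rotation as R
def save(im,n): cv2.imwrite('pics/'+n,cv2.cvtColor(im,cv2.COLOR_RGB2BGR))
E
python3 - <<'E'
from h import *
s=env.get_state(); print({k:np.round(v,3) for k,v in s.items()})
for n in ['scene','top']:
    c=get_calibration(n); print(n,{k:np.round(v,3).tolist() for k,v in c.items() if not isinstance(v,str)})
    save(capture(n),n+'0.png')
    for t in ['reader','cradle','orange_pack','blue_pack','dark_pack','canister','pack_32','orange_label','reader_window','reader_foot']:
        print(t,[(np.round(d['at'],3).tolist(),round(d['conf'],2)) for d in finder.spot_point(t,n)][:4])
E
```

```text
pics
{'time_s': np.float64(0.0), 'joints': array([-1.305,  0.69 , -0.194,  1.566,  0.157,  0.902, -0.215]), 'joint_velocities': array([ 0.001, -0.002,  0.   , -0.002,  0.   ,  0.   ,  0.001]), 'joint_torque': array([-0.0000e+00, -5.2756e+01, -1.2670e+00, -1.5343e+01, -5.3000e-02,
        7.0000e-03,  0.0000e+00]), 'eef_pos': array([0.144, 0.608, 0.302]), 'tcp_rot': array([ 0.784,  0.621, -0.001,  0.001]), 'ft_force': array([ 0.715, -0.144, -1.197]), 'ft_torque': array([-0.03 , -0.036,  0.022]), 'width': np.float64(0.996)}
scene {'intrinsics': [[401.237, 0.0, 277.171], [0.0, 401.237, 207.132], [0.0, 0.0, 1.0]], 'origin': [-0.034, -0.711, 0.85], 'attitude': [0.42, -0.134, -0.29, 0.849]}
reader [([0.454, 0.327, 0.012], 0.83), ([0.386, 0.18, -0.0], 0.66), ([0.394, 0.469, -0.0], 0.6)]
cradle [([0.456, 0.333, 0.002], 0.86)]
orange_pack [([0.542, -0.107, -0.002], 0.72), ([0.454, 0.331, 0.0], 0.49)]
blue_pack [([0.584, -0.292, -0.002], 0.82)]
dark_pack [([0.542, 0.072, -0.001], 0.73)]
canister [([0.561, 0.446, 0.001], 0.5), ([0.49, -0.103, 0.048], 0.48), ([0.452, 0.329, 0.012], 0.41)]
pack_3
[... 391 characters left out ...]
0.0, 0.0, 1.0]], 'origin': [0.33, 0.07, 1.341], 'attitude': [-0.065, 0.056, 0.715, -0.694]}
reader [([0.396, 0.471, 0.003], 0.88), ([0.381, 0.177, -0.004], 0.84), ([0.458, 0.326, 0.007], 0.69)]
cradle [([0.735, 0.302, -0.001], 0.62)]
orange_pack [([0.542, -0.105, -0.0], 0.6)]
blue_pack [([0.582, -0.299, -0.004], 0.96)]
dark_pack [([0.544, 0.075, 0.001], 0.66), ([0.582, -0.3, -0.002], 0.17)]
canister [([0.563, 0.446, 0.005], 0.85)]
pack_32 [([0.736, 0.298, -0.001], 0.76)]
orange_label [([0.494, -0.1, 0.049], 0.79), ([0.384, 0.336, 0.113], 0.37)]
reader_window [([0.336, 0.128, 0.106], 0.93), ([0.38, 0.336, 0.115], 0.76), ([0.408, 0.539, 0.105], 0.55)]
reader_foot [([0.45, 0.331, 0.012], 0.59)]
```

View pics/scene0.png

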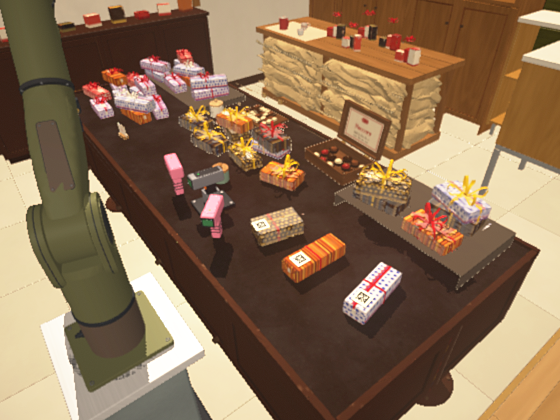

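View pics/top0.png

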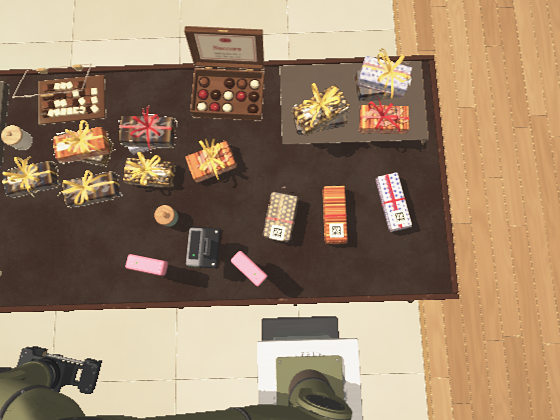

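The finder gives three reader candidates:
- The grey reader in the black cradle, at scene px (208,178) and top px (203,247).
- Two pink look-alikes, at scene (174,172) and (212,213).

The grey one in the cradle fits. The packs are dark at top (281,216), orange striped at (335,214) and blue dotted at (394,202). I'll confirm with a crop and measure the yaw.

Run:
```python
from h import *
a=cv2.imread('pics/top0.png')[190:300,110:290]; b=cv2.imread('pics/scene0.png')[140:250,150:330]
cv2.imwrite('pics/crop0.png',np.hstack([cv2.resize(x,None,fx=2.2*2,fy=2.2*2,interpolation=cv2.INTER_CUBIC)[:, :] for x in (a[:,45:135],b[:,0:90])]))
for n in ['top','scene']:
    capture(n)
    for t in ['reader_window','reader_foot','reader','cradle','orange_label','orange_pack']:
        print(n,t,[(np.round(d['at'],3).tolist(),round(d['conf'],2)) for d in finder.spot_point(t,n)][:4])
    m=finder.masks_of('cradle',n)
    for d in m[:2]:
        ys,xs=np.nonzero(d['mask']); print(d['conf'],len(xs),xs.mean(),ys.mean(),cv2.minAreaRect(np.c_[xs,ys].astype(np.float32)))
```

```text
top reader_window [([0.337, 0.129, 0.108], 0.71), ([0.381, 0.337, 0.114], 0.66)]
top reader_foot [([0.452, 0.329, 0.012], 0.86)]
top reader [([0.456, 0.328, 0.01], 0.69), ([0.38, 0.182, 0.0], 0.58), ([0.394, 0.468, 0.002], 0.55)]
top cradle []
top orange_label [([0.49, -0.101, 0.05], 0.7)]
top orange_pack [([0.545, -0.101, -0.001], 0.91)]
0.82 558 210.89068100358423 247.10394265232975 ((210.65452575683594, 247.24893188476562), (14.648969650268555, 39.64011001586914), 5.04245138168335)
scene reader_window [([0.409, 0.535, 0.108], 0.91), ([0.334, 0.13, 0.105], 0.83), ([0.387, 0.338, 0.115], 0.59)]
scene reader_foot [([0.386, 0.174, 0.001], 0.89), ([0.454, 0.332, 0.011], 0.68), ([0.395, 0.472, -0.0], 0.58)]
scene reader [([0.385, 0.179, 0.002], 0.87), ([0.452, 0.33, 0.011], 0.8), ([0.391, 0.471, 0.001], 0.55)]
scene cradle [([0.454, 0.33, 0.001], 0.61)]
scene orange_label [([0.489, -0.104, 0.049], 0.6)]
scene orange_pack [([0.544, -0.103, -0.004], 0.58)]
0.81 409 210.82640586797066 200.74083129584352 ((211.78985595703125, 199.33224487304688), (24.415029525756836, 42.59185791015625), 75.46554565429688)
0.37 1606 312.906600249066 257.846201743462 ((313.258056640625, 256.9375915527344), (27.983348846435547, 64.38157653808594), 59.47029495239258)
```

View pics/crop0.png

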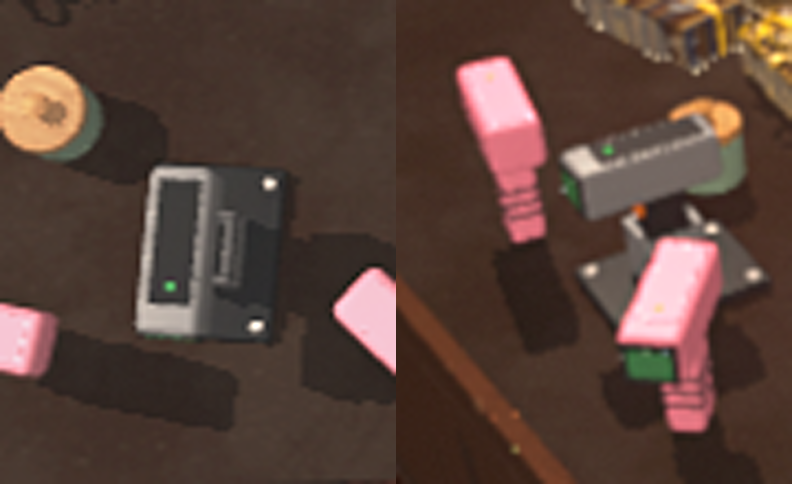

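```bash
cat >> h.py <<'E'
def ray(n,u,v,z):
    c=get_calibration(n);K=np.array(c['intrinsics']);d=np.linalg.inv(K)@[u,v,1];d=d*[1,-1,-1]
    d=R.from_quat(c['attitude']).as_matrix()@d; o=np.array(c['origin']); return o+d*(z-o[2])/d[2]
def proj(n,p):
    c=get_calibration(n);K=np.array(c['intrinsics']);q=R.from_quat(c['attitude']).as_matrix().T@(np.array(p)-c['origin']);q=q*[1,-1,-1];q=K@q;return q[:2]/q[2]
E
python3 - <<'E'
from h import *
f=lambda x,y,z:ray('top',155+x/4.4,190+y/4.4,z)
a,b=f(268,184,.01),f(256,326,.01);print(a,b,np.degrees(np.arctan2(*(b-a)[[1,0]])))
c=[f(152,170,.137),f(212,170,.137),f(137,333,.137),f(196,338,.137)]
for x in c: print(x)
d=(c[2]+c[3]-c[0]-c[1])/2;print(np.linalg.norm(d),np.degrees(np.arctan2(d[1],d[0])), sum(c)/4)
for z in (.049,):
  print(proj('top',[.4912,-.1025,z]),proj('scene',[.4912,-.1025,z]))
# label in top
a=cv2.imread('pics/top0.png')[160:260,280:420];b=cv2.imread('pics/scene0.png')[225:300,260:365]
cv2.imwrite('pics/crop1.png',np.hstack([cv2.resize(a,(560,400),interpolation=cv2.INTER_CUBIC)]))
E
```

```text
[0.50181765 0.28485348 0.01      ] [0.3968988  0.29413296 0.01      ] 174.94566294543935
[0.49737475 0.34288787 0.137     ]
[0.4960974  0.30223813 0.137     ]
[0.38824318 0.35215188 0.137     ]
[0.38375584 0.31277232 0.137     ]
0.11117813998450304 174.8917216701855 [0.44136779 0.32751255 0.137     ]
[335.76855633 229.82850452] [299.58199299 258.20390244]
```

View pics/crop1.png

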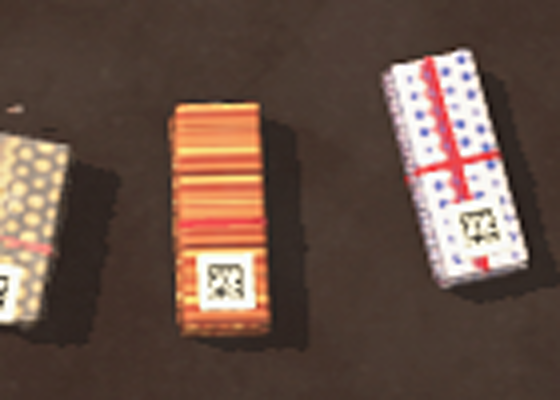

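```bash
cat >> h.py <<'E'
def go(target,jawdeg=None):
    s=env.get_state();Rm=R.from_quat(s['tcp_rot']).as_matrix()
    print('pos',s['eef_pos'].round(4),'x-axis deg',np.degrees(np.arctan2(Rm[1,0],Rm[0,0])).round(2),'zaxis',Rm[:,2].round(4),'F',np.round(s['ft_force'],2),'w',s['width'],'t',s['time_s'])
    print('slide mm',(Rm.T@(np.array(target)-s['eef_pos'])*1000).round(1))
    if jawdeg is not None: print('turn',-np.radians((jawdeg-np.degrees(np.arctan2(Rm[1,0],Rm[0,0]))+90)%180-90))
E
python3 -c "
from h import *
go([.465,.3275,.28],84.9)"
```

```text
pos [0.1436 0.6083 0.3027] x-axis deg 76.72 zaxis [ 0.e+00  1.e-04 -1.e+00] F [-0.42  1.01 -0.62] w 0.9985258944509525 t 1.9
slide mm [-199.5  377.3   22.7]
turn -0.1427504934196208
```

apply_moves(
  commands=[
    {"jaw":1,"slide":[-25,47,3],"turn":-0.02},
    {"jaw":1,"slide":[-50,94,6],"turn":-0.04},
    {"jaw":1,"slide":[-75,141,9],"turn":-0.06},
    {"jaw":1,"slide":[-100,189,12],"turn":-0.08},
    {"jaw":1,"slide":[-125,236,14],"turn":-0.1},
    {"jaw":1,"slide":[-150,283,17],"turn":-0.12},
    {"jaw":1,"slide":[-175,330,20],"turn":-0.143},
    {"jaw":1,"slide":[-199.5,377,23],"turn":-0.143},
    {"jaw":1,"slide":[-199.5,377,23],"turn":-0.143},
  ],
)

```text
time_s: 3.02
eef_pos: [0.4687, 0.3227, 0.2793]
tcp_rot: [0.741, 0.671, -0.0, 0.002]
ft_force: [-0.6, -0.4, -0.1]
width: 1.0
```

```bash
python3 -c "
from h import *
go([.465,.3275,.168],84.9)
save(capture('wrist'),'w1.png')
print(get_calibration('wrist'))"
```

```text
pos [0.4687 0.3227 0.2793] x-axis deg 84.36 zaxis [ 0.002  -0.0031 -1.    ] F [-0.64 -0.36 -0.12] w 0.9996648601536812 t 3.025
slide mm [  4.7  -4.4 111.2]
turn -0.009377470341668654
{'intrinsics': array([[325.1922621 ,   0.        , 283.44386733],
       [  0.        , 325.1922621 , 214.18725774],
       [  0.        ,   0.        ,   1.        ]]), 'origin': array([0.39658364, 0.33213534, 0.36163715]), 'attitude': array([-0.10347604, -0.09391196,  0.66663449,  0.73216918])}
```

View pics/w1.png

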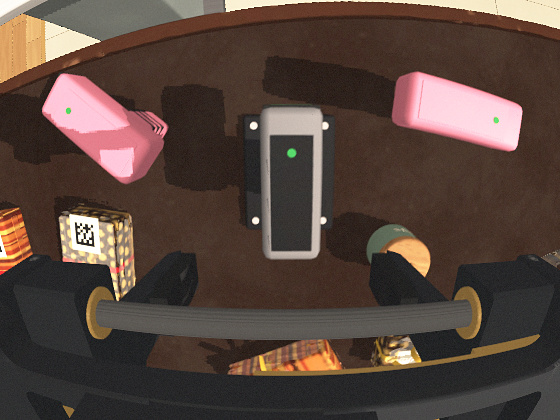

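```bash
cat >> h.py <<'E'
def fray(u,v,z,c=None):
    c=c or get_calibration('wrist');K=c['intrinsics'];d=np.array([u-K[0,2],v-K[1,2]])/K[0,0];r=np.hypot(*d)
    d=np.array([d[0]/r*np.sin(r),-d[1]/r*np.sin(r),-np.cos(r)]);d=R.from_quat(c['attitude']).as_matrix()@d;o=np.array(c['origin']);return o+d*(z-o[2])/d[2]
E
python3 -c "
from h import *
p=[fray(*q,.137) for q in [(265,113),(321,113),(262,254),(320,254)]]
for x in p: print(x.round(4))
d=(p[0]+p[1]-p[2]-p[3])/2;print(d,np.degrees(np.arctan2(d[1],d[0])),sum(p)/4)
s=[fray(*q,.011) for q in [(253,126),(326,126),(255,221),(325,221)]]
for x in s: print(x.round(4))
d=(s[0]+s[1]-s[2]-s[3])/2;print(d,np.degrees(np.arctan2(d[1],d[0])),sum(s)/4)
go([.465,.3275,.168],84.9)
finder
for t in ['reader_foot','reader_window','cradle','orange_label']: print(t,[(np.round(d['at'],3).tolist(),round(d['conf'],2)) for d in finder.spot_point(t,'wrist')][:4])
go([.465,.3275,.168],84.9)
"
```

```text
[0.3884 0.3202 0.137 ]
[0.3918 0.3582 0.137 ]
[0.4904 0.3071 0.137 ]
[0.4946 0.3504 0.137 ]
[-1.02388173e-01  1.04638713e-02 -1.38777878e-17] 174.16474228283948 [0.44130815 0.33398606 0.137     ]
[0.3965 0.2993 0.011 ]
[0.4035 0.3771 0.011 ]
[0.5021 0.2897 0.011 ]
[0.5095 0.3687 0.011 ]
[-0.1058142   0.00897888  0.        ] 175.14977672757826 [0.45289694 0.33372658 0.011     ]
pos [0.4663 0.3256 0.2795] x-axis deg 84.63 zaxis [ 4.e-04 -6.e-04 -1.e+00] F [-0.95  0.64 -0.2 ] w 1.0046290268745601 t 3.075
slide mm [  1.8  -1.5 111.5]
turn -0.004672861159544751
reader_foot [([0.383, 0.175, 0.002], 0.68)]
reader_window [([0.383, 0.335, 0.114], 0.96), ([0.414, 0.538, 0.103], 0.9), ([0.338, 0.126, 0.105], 0.79)]
cradle []
orange_label []
pos [0.4633 0.3292 0.28  ] x-axis deg 85.1 zaxis [-5.0e-04  1.2e-03 -1.0e+00] F [-0.17  0.17 -1.07] w 0.999453600612206 t 3.275
slide mm [ -1.7   1.9 112. ]
turn 0.003479039256901719
```

apply_moves(
  commands=[
    {"jaw":1,"slide":[1.5,0,30],"turn":0},
    {"jaw":1,"slide":[1.5,0,60],"turn":0},
    {"jaw":1,"slide":[1.5,0,90],"turn":0},
    {"jaw":1,"slide":[1.5,0,112],"turn":0},
    {"jaw":1,"slide":[1.5,0,112],"turn":0},
    {"jaw":1,"slide":[1.5,0,112],"turn":0},
  ],
)

```text
time_s: 4.03
eef_pos: [0.4646, 0.3302, 0.1686]
tcp_rot: [0.737, 0.676, 0.001, -0.0]
ft_force: [-0.6, 0.3, 0.1]
width: 1.002
```

```bash
python3 -c "
from h import *
go([.465,.329,.168],84.9)
c=get_calibration('wrist');save(capture('wrist'),'w2.png')
for q in [(0,0)]: pass
import pickle;pickle.dump(c,open('c.pkl','wb'))"
```

```text
pos [0.4646 0.3302 0.1686] x-axis deg 85.0 zaxis [ 8.0e-04  1.2e-03 -1.0e+00] F [-0.58  0.27  0.07] w 1.0018936586275347 t 4.025
slide mm [-1.1  0.5  0.6]
turn 0.0016720627350321545
```

View pics/w2.png

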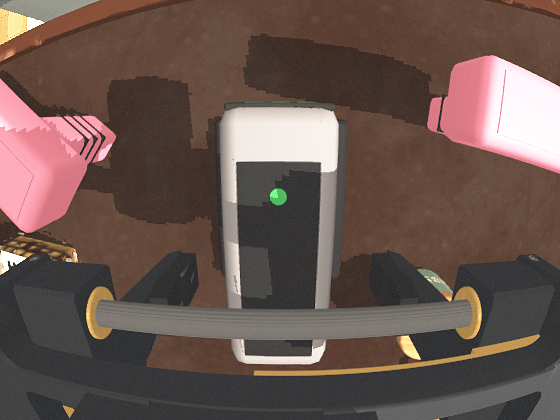

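apply_moves(
  commands=[
    {"jaw":0,"slide":[-1.2,0,0],"turn":0},
    {"jaw":0,"slide":[-1.2,0,0],"turn":0},
    {"jaw":0,"slide":[-1.2,0,0],"turn":0},
    {"jaw":0,"slide":[-1.2,0,0],"turn":0},
    {"jaw":0,"slide":[-1.2,0,0],"turn":0},
    {"jaw":0,"slide":[-1.2,0,0],"turn":0},
  ],
)

```text
time_s: 4.82
eef_pos: [0.4647, 0.3279, 0.1677]
tcp_rot: [0.738, 0.675, 0.0, -0.0]
ft_force: [0.1, 0.4, 0.9]
width: 0.497
```

apply_moves(
  commands=[
    {"jaw":0,"slide":[0,0,-5],"turn":0},
    {"jaw":0,"slide":[0,0,-18],"turn":0},
    {"jaw":0,"slide":[0,0,-32],"turn":0},
    {"jaw":0,"slide":[0,0,-46],"turn":0},
    {"jaw":0,"slide":[0,0,-60],"turn":0},
    {"jaw":0,"slide":[0,0,-70],"turn":0},
    {"jaw":0,"slide":[0,0,-75],"turn":0},
    {"jaw":0,"slide":[0,0,-75],"turn":0},
    {"jaw":0,"slide":[0,0,-75],"turn":0},
  ],
)

```text
time_s: 5.95
eef_pos: [0.4645, 0.3276, 0.2422]
tcp_rot: [0.738, 0.675, -0.0, -0.0]
ft_force: [0.1, 0.2, -1.9]
width: 0.493
```

```bash
python3 -c "
from h import *
go([.465,.329,.168],84.9)
save(capture('scene'),'s3.png')
for t in ['reader_foot','reader_window']: print(t,[(np.round(d['at'],3).tolist(),round(d['conf'],2)) for d in finder.spot_point(t,'scene')][:4])
a=cv2.imread('pics/s3.png')[80:260,120:320];cv2.imwrite('pics/s3c.png',cv2.resize(a,None,fx=3.3,fy=3.3))"
```

```text
pos [0.4645 0.3276 0.2422] x-axis deg 84.92 zaxis [-8.e-04 -6.e-04 -1.e+00] F [ 0.14  0.21 -1.88] w 0.493213226907118 t 5.95
slide mm [ 1.4  0.5 74.2]
turn 0.0003234119587256705
reader_foot [([0.455, 0.328, 0.084], 0.67), ([0.397, 0.473, 0.002], 0.63), ([0.386, 0.174, 0.001], 0.57)]
reader_window [([0.408, 0.532, 0.103], 0.94), ([0.386, 0.333, 0.189], 0.82), ([0.337, 0.13, 0.104], 0.77), ([0.561, 0.449, -0.001], 0.52)]
```

View pics/s3c.png

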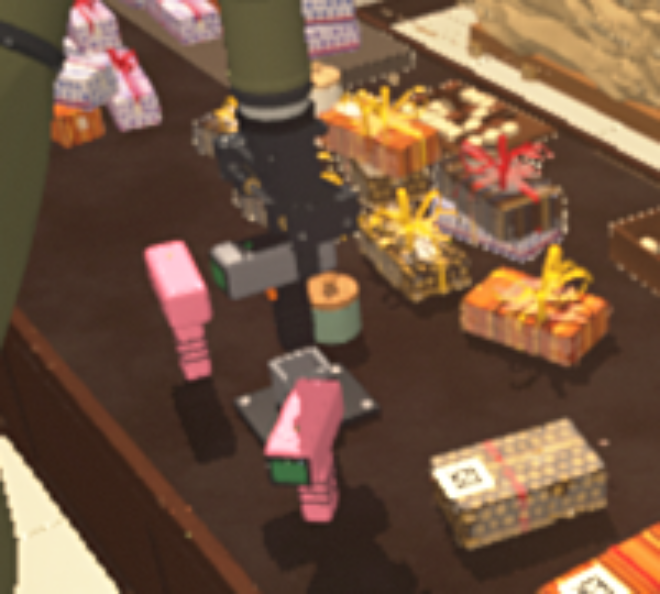

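Foot is at 84 mm and the reader is upright and free, so the waypoint is met. The tool can't tilt, so I'll pivot the reader in the grip. I set its handle behind the socket's far outer wall and drag towards the robot against the fixed rim.

apply_moves(
  commands=[
    {"jaw":0,"slide":[0,20,0],"turn":0},
    {"jaw":0,"slide":[0,40,0],"turn":0},
    {"jaw":0,"slide":[0,58,0],"turn":0},
    {"jaw":0,"slide":[0,58,10],"turn":0},
    {"jaw":0,"slide":[0,58,30],"turn":0},
    {"jaw":0,"slide":[0,58,47],"turn":0},
    {"jaw":0,"slide":[0,58,47],"turn":0},
    {"jaw":0,"slide":[0,50,47],"turn":0},
    {"jaw":0,"slide":[0,42,47],"turn":0},
    {"jaw":0,"slide":[0,34,47],"turn":0},
  ],
)

```text
time_s: 7.35
eef_pos: [0.5002, 0.3252, 0.1972]
tcp_rot: [0.738, 0.675, 0.003, 0.001]
ft_force: [4.3, -0.4, 0.9]
width: 0.493
```

```bash
cat > look.py <<'E'
import sys
from h import *
n=sys.argv[1];go([.465,.329,.168],84.9)
save(capture('scene'),n+'.png')
for t in ['reader_foot','reader_window']: print(t,[(np.round(d['at'],3).tolist(),round(d['conf'],2)) for d in finder.spot_point(t,'scene')][:4])
a=cv2.imread('pics/'+n+'.png')[80:260,120:320];cv2.imwrite('pics/'+n+'c.png',cv2.resize(a,None,fx=3.3,fy=3.3))
E
python3 look.py s4
```

```text
pos [0.5002 0.3252 0.1972] x-axis deg 84.88 zaxis [ 0.0054  0.0021 -1.    ] F [ 4.3  -0.35  0.89] w 0.4932655792924102 t 7.35
slide mm [  0.6 -35.6  29. ]
turn -0.0003542378620305175
reader_foot [([0.398, 0.472, -0.0], 0.96), ([0.385, 0.177, 0.0], 0.96)]
reader_window [([0.337, 0.133, 0.108], 0.94), ([0.421, 0.334, 0.139], 0.86), ([0.406, 0.536, 0.103], 0.78)]
```

View pics/s4c.png

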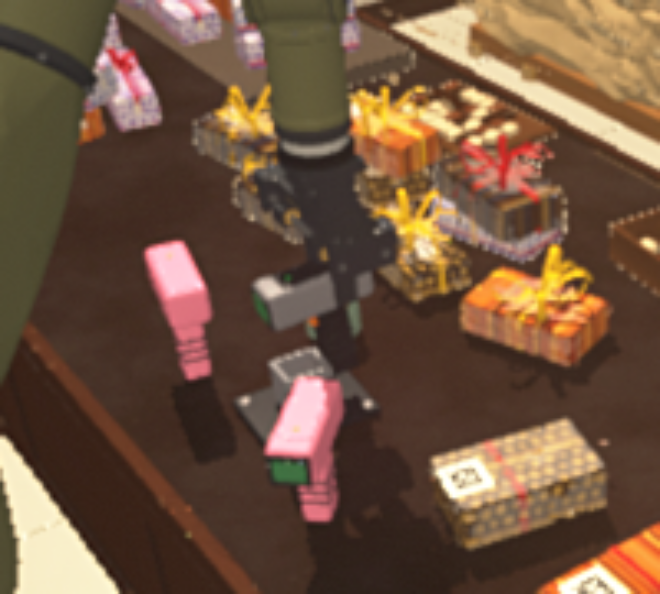

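apply_moves(
  commands=[
    {"jaw":0,"slide":[0,-8,0],"turn":0},
    {"jaw":0,"slide":[0,-16,0],"turn":0},
    {"jaw":0,"slide":[0,-24,0],"turn":0},
    {"jaw":0,"slide":[0,-32,0],"turn":0},
    {"jaw":0,"slide":[0,-40,0],"turn":0},
  ],
)

```text
time_s: 8.12
eef_pos: [0.4578, 0.3283, 0.1952]
tcp_rot: [0.738, 0.675, -0.001, -0.0]
ft_force: [3.9, -0.0, -1.6]
width: 0.496
```

```bash
python3 look.py s5
```

```text
pos [0.4578 0.3283 0.1952] x-axis deg 84.93 zaxis [-9.e-04 -6.e-04 -1.e+00] F [ 3.89 -0.04 -1.63] w 0.49602160658612565 t 8.125
slide mm [ 1.4  7.1 27.2]
turn 0.0005891996613069271
reader_foot [([0.384, 0.174, 0.001], 0.9), ([0.396, 0.472, 0.001], 0.7), ([0.509, 0.328, 0.05], 0.6)]
reader_window [([0.39, 0.334, 0.098], 0.69), ([0.338, 0.134, 0.108], 0.67), ([0.407, 0.533, 0.105], 0.58)]
```

View pics/s5c.png

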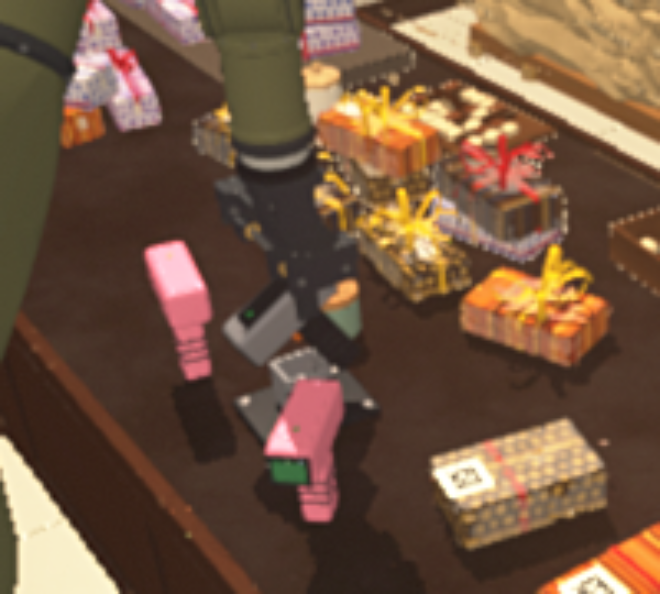

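apply_moves(
  commands=[
    {"jaw":0,"slide":[0,-7,-1],"turn":0},
    {"jaw":0,"slide":[0,-14,-2],"turn":0},
    {"jaw":0,"slide":[0,-21,-3],"turn":0},
    {"jaw":0,"slide":[0,-27,-3],"turn":0},
    {"jaw":0,"slide":[0,-27,-3],"turn":0},
    {"jaw":0,"slide":[0,-27,-20],"turn":0},
    {"jaw":0,"slide":[0,-27,-50],"turn":0},
    {"jaw":0,"slide":[0,-27,-70],"turn":0},
    {"jaw":0,"slide":[0,-27,-70],"turn":0},
    {"jaw":0,"slide":[0,-27,-70],"turn":0},
  ],
)

```text
time_s: 9.52
eef_pos: [0.4304, 0.3303, 0.2645]
tcp_rot: [0.738, 0.675, -0.002, -0.0]
ft_force: [0.4, 0.0, -3.3]
width: 0.497
```

```bash
python3 look.py s6; python3 -c "
from h import *
capture('top')
for t in ['reader_foot','reader_window']: print(t,[(np.round(d['at'],3).tolist(),round(d['conf'],2)) for d in finder.spot_point(t,'top')][:4])
go([.465,.329,.168],84.9)"
```

```text
pos [0.4304 0.3303 0.2645] x-axis deg 84.95 zaxis [-0.0031 -0.0018 -1.    ] F [ 0.38  0.01 -3.34] w 0.4972632563549187 t 9.525
slide mm [ 1.9 34.8 96.4]
turn 0.0009588080326726199
reader_foot [([0.499, 0.329, 0.128], 0.95), ([0.382, 0.176, 0.001], 0.87), ([0.395, 0.473, -0.0], 0.68), ([0.542, -0.105, -0.003], 0.68)]
reader_window [([0.337, 0.128, 0.108], 0.93), ([0.376, 0.336, 0.157], 0.66), ([0.408, 0.53, 0.105], 0.55)]
reader_foot [([0.495, 0.327, 0.13], 0.66)]
reader_window [([0.336, 0.128, 0.102], 0.8), ([0.456, 0.334, 0.002], 0.69), ([0.413, 0.537, 0.104], 0.62)]
pos [0.4315 0.3306 0.2651] x-axis deg 84.92 zaxis [-1.1e-03 -7.0e-04 -1.0e+00] F [ 0.56  0.33 -3.08] w 0.49420185460487037 t 9.825
slide mm [ 1.4 33.6 97.1]
turn 0.0002820725844268323
```

View pics/s6c.png

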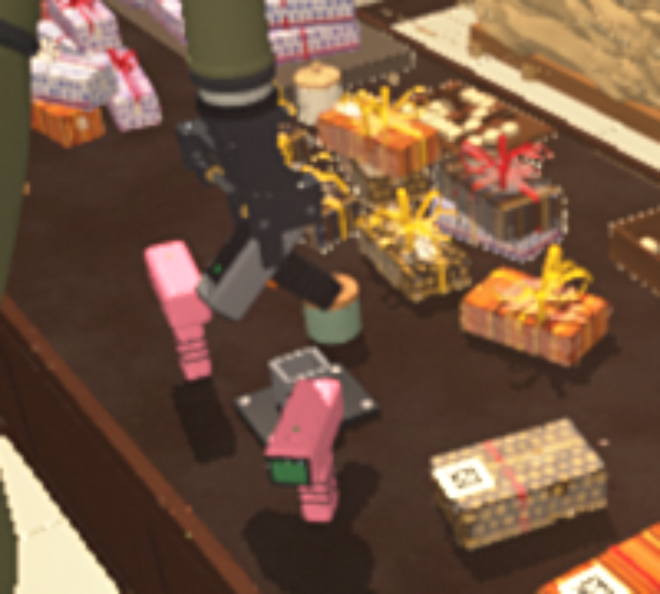

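apply_moves(
  commands=[
    {"jaw":0,"slide":[-10,5,0],"turn":0},
    {"jaw":0,"slide":[-30,16,0],"turn":0},
    {"jaw":0,"slide":[-60,31,0],"turn":0},
    {"jaw":0,"slide":[-90,47,0],"turn":0},
    {"jaw":0,"slide":[-120,63,0],"turn":0},
    {"jaw":0,"slide":[-150,78,0],"turn":0},
    {"jaw":0,"slide":[-180,94,0],"turn":0},
    {"jaw":0,"slide":[-205,107,0],"turn":0},
    {"jaw":0,"slide":[-220,115,0],"turn":0},
    {"jaw":0,"slide":[-220,115,0],"turn":0},
  ],
)

```text
time_s: 11.08
eef_pos: [0.5271, 0.1, 0.2656]
tcp_rot: [0.739, 0.674, -0.0, 0.0]
ft_force: [-0.7, 1.2, -2.6]
width: 0.495
```

```bash
python3 -c "
from h import *
go([.6155,-.114,.265],84.9)"
```

```text
pos [0.5271 0.1    0.2656] x-axis deg 84.75 zaxis [-1.e-04 -5.e-04 -1.e+00] F [-0.66  1.18 -2.62] w 0.49545675433521724 t 11.075
slide mm [-205.   107.6    0.7]
turn -0.0025927861510944895
```

apply_moves(
  commands=[
    {"jaw":0,"slide":[-10,5,0],"turn":0},
    {"jaw":0,"slide":[-30,16,0],"turn":0},
    {"jaw":0,"slide":[-60,31,0],"turn":0},
    {"jaw":0,"slide":[-90,47,0],"turn":0},
    {"jaw":0,"slide":[-120,63,0],"turn":0},
    {"jaw":0,"slide":[-150,78,0],"turn":0},
    {"jaw":0,"slide":[-180,94,0],"turn":0},
    {"jaw":0,"slide":[-198,104,0],"turn":0},
    {"jaw":0,"slide":[-206,108,0],"turn":0},
    {"jaw":0,"slide":[-206,108,0],"turn":0},
  ],
)

```text
time_s: 12.32
eef_pos: [0.6161, -0.1126, 0.2656]
tcp_rot: [0.738, 0.675, 0.0, -0.0]
ft_force: [-0.5, 0.1, -3.4]
width: 0.497
```

apply_moves(
  commands=[
    {"jaw":0,"slide":[0,0,5],"turn":0},
    {"jaw":0,"slide":[0,0,15],"turn":0},
    {"jaw":0,"slide":[0,0,25],"turn":0},
    {"jaw":0,"slide":[0,0,31],"turn":0},
    {"jaw":0,"slide":[0,0,31],"turn":0},
    {"jaw":0,"slide":[0,0,31],"turn":0},
  ],
)

```text
time_s: 13.08
eef_pos: [0.6164, -0.1133, 0.2349]
tcp_rot: [0.738, 0.675, 0.0, 0.0]
ft_force: [0.2, -0.6, -2.7]
width: 0.492
```

```bash
python3 -c "
from h import *
go([.6155,-.114,.224],84.9)
for n in ['scene','top']:
  save(capture(n),n+'7.png')
  for t in ['reader_foot','reader_window','orange_label']: print(n,t,[(np.round(d['at'],3).tolist(),round(d['conf'],2)) for d in finder.spot_point(t,n)][:5])
go([.6155,-.114,.224],84.9)
a=cv2.imread('pics/scene7.png')[130:330,220:420];b=cv2.imread('pics/top7.png')[130:280,260:410]
cv2.imwrite('pics/c7.png',np.hstack([cv2.resize(a,(400,400)),cv2.resize(b,(400,400))]))"
```

```text
pos [ 0.6164 -0.1133  0.2349] x-axis deg 84.91 zaxis [ 5.e-04  1.e-04 -1.e+00] F [ 0.22 -0.59 -2.72] w 0.49158152137828826 t 13.075
slide mm [-0.8 -0.8 10.9]
turn 0.00013311245932398568
scene reader_foot [([0.388, 0.176, -0.003], 0.72), ([0.398, 0.471, 0.004], 0.68), ([0.686, -0.115, 0.098], 0.59)]
scene reader_window [([0.338, 0.131, 0.109], 0.79), ([0.41, 0.531, 0.107], 0.76), ([0.558, -0.108, 0.127], 0.56)]
scene orange_label [([0.491, -0.101, 0.046], 0.91)]
top reader_foot []
top reader_window [([0.408, 0.541, 0.105], 0.87), ([0.559, -0.112, 0.127], 0.74), ([0.337, 0.128, 0.109], 0.62)]
top orange_label [([0.492, -0.1, 0.048], 0.76)]
pos [ 0.6162 -0.1133  0.2348] x-axis deg 84.91 zaxis [ 3.e-04  0.e+00 -1.e+00] F [ 0.96 -0.25 -2.82] w 0.5008336823179259 t 13.475
slide mm [-0.7 -0.6 10.8]
turn 0.00022600181691407448
```

View pics/c7.png

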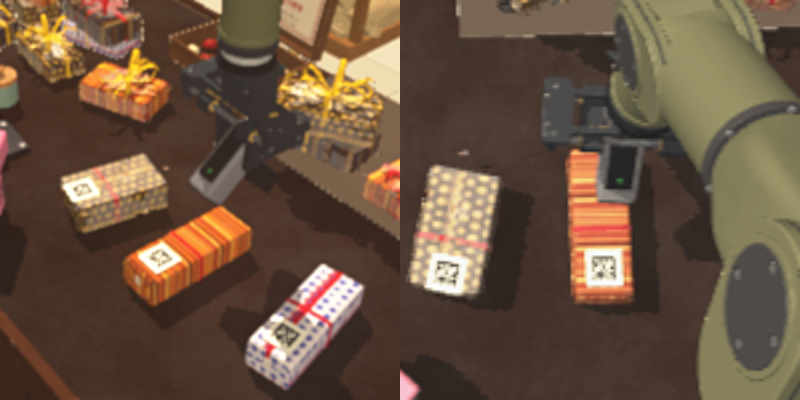

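apply_moves(
  commands=[
    {"jaw":0,"slide":[1,1,4],"turn":0},
    {"jaw":0,"slide":[2,3,10],"turn":0},
    {"jaw":0,"slide":[2,3,10],"turn":0},
    {"jaw":0,"slide":[2,3,10],"turn":0},
    {"jaw":0,"slide":[2,3,10],"turn":0},
    {"jaw":0,"slide":[2,3,10],"turn":0},
    {"jaw":0,"slide":[2,3,10],"turn":0},
  ],
)

```text
time_s: 14.35
eef_pos: [0.6194, -0.1116, 0.2248]
tcp_rot: [0.738, 0.675, 0.0, 0.0]
ft_force: [-0.0, -0.1, -1.4]
width: 0.499
```

```bash
python3 -c "
from h import *
W=[];L=[];F=[]
for k in range(2):
 for n in ['scene','top']:
  save(capture(n),n+'8.png')
  for t,A in [('reader_foot',F),('reader_window',W),('orange_label',L)]:
    A+= [d['at'] for d in finder.spot_point(t,n) if d['at'][1]<0 and d['conf']>.4]
 for t in ['blue_pack','dark_pack','orange_pack','canister','pack_32']: print(t,[(np.round(d['at'],3).tolist(),round(d['conf'],2)) for d in finder.spot_point(t,'scene')][:2]) if k else 0
print(np.round(W,3),np.round(F,3),np.round(L,3))
w,f,l=[np.median(A,axis=0) for A in (W,F,L)]
d=w-f;th=56.93-np.degrees(np.arctan2(d[2],np.hypot(*d[:2])));y=np.radians(174.9)
h=np.array([np.cos(y),np.sin(y),0]);u=np.array([0,0,1]);t=np.radians(th)
X=np.cos(t)*h-np.sin(t)*u;Z=np.sin(t)*h+np.cos(t)*u;Y=np.cross(Z,X);v=l-w
print('theta',th,'yaw',np.degrees(np.arctan2(d[1],d[0])),'label in window',v@X,v@Y,v@Z)
s=env.get_state();q=s['eef_pos']-[0,0,.045];tt=np.radians(44);wm=q+h*(81*np.cos(tt)-7*np.sin(tt))/1e3+u*(-81*np.sin(tt)-7*np.cos(tt))/1e3;v=l-wm
print('model window',wm,v@X,v@Y,v@Z);go([.6155,-.114,.224])
a=cv2.imread('pics/scene8.png')[130:330,220:420];b=cv2.imread('pics/top8.png')[130:280,260:410]
cv2.imwrite('pics/c8.png',np.hstack([cv2.resize(a,(400,400)),cv2.resize(b,(400,400))]))"
```

```text
blue_pack []
dark_pack [([0.538, 0.073, -0.002], 0.88), ([0.541, -0.105, 0.0], 0.41)]
orange_pack [([0.542, -0.105, 0.0], 0.63)]
canister [([0.558, 0.445, -0.0], 0.51)]
pack_32 [([0.739, 0.298, 0.001], 0.56)]
[[ 0.564 -0.104  0.118]
 [ 0.561 -0.107  0.119]
 [ 0.565 -0.105  0.118]
 [ 0.561 -0.106  0.119]] [[ 0.686 -0.114  0.089]
 [ 0.69  -0.118  0.091]
 [ 0.546 -0.103 -0.003]] [[ 0.492 -0.108  0.045]
 [ 0.492 -0.1    0.049]
 [ 0.493 -0.104  0.046]
 [ 0.492 -0.099  0.049]]
theta 43.70028695985351 yaw 175.98340236691814 label in window 0.10016177932511353 0.002523004504107089 -0.0028350327510485046
model window [ 0.56612116 -0.1068372   0.11836492] 0.10277485176197534 0.0013137898455433665 -0.000151059087815268
pos [ 0.6193 -0.1116  0.2247] x-axis deg 84.91 zaxis [-1.e-04  1.e-04 -1.e+00] F [ 0.01  0.62 -2.16] w 0.49491804293271935 t 15.4
slide mm [-2.7 -3.6  0.7]
```

View pics/c8.png

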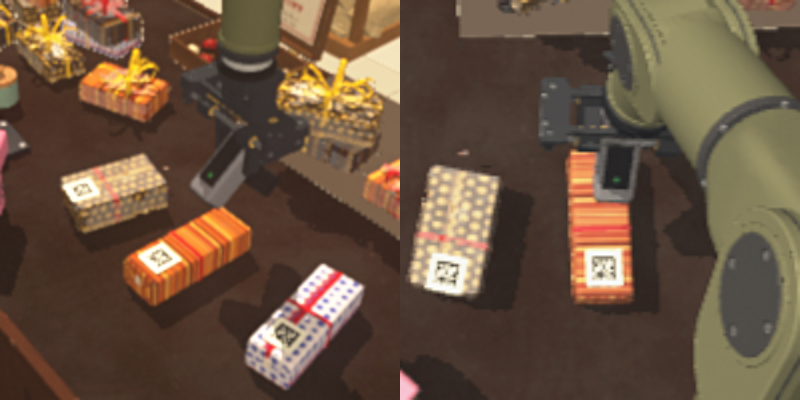

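The aim checks out: the label is 100 mm along the line of sight, 3 mm off sideways and in height, at 44° slant. The reader is still, so I'm handing in.

```bash
python3 -c "
from h import *
print(job_done()); go([.6155,-.114,.224])"
```

```text
the job is handed in; nothing more can be done
None
the job is handed in; nothing more can be done
```

I handed the job in at about 15.4 s, with the reader held still in the air and aimed at the orange pack's label. No verdict was reported.

I gripped the grey reader across its head from above and drew it upright out of the cradle, to a foot height of about 84 mm. The moves cannot tilt the tool, so I turned the reader nose-down in the grip by dragging its handle against the outside of the fixed cradle socket. I then lifted it clear and carried it over the packs to the aiming pose.

| Last check | Measured | Required |
|---|---|---|
| Label along line of sight | 100–103 mm | 60–150 mm |
| Sideways error | 1–3 mm | 20 mm |
| Height error | 0–3 mm | 20 mm |
| Nose below level | about 44° | 25–64° |
| Window height | 118 mm | over 70 mm |
| Foot height | 90 mm | over 30 mm |

- **Goods:** the orange and dark packs, the canister and pack 32 were found within about 5 mm of where they started, which is within the finder's error.
- **Blue pack:** the finder missed it in the last check. It looks unmoved in the pictures, and the arm never came near it.
- **Foot reading:** one of the three final `reader_foot` readings was false, as it landed on the pack's origin. The other two agreed, and the median I used for the slant also matched the pose worked out from the arm's position.

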